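# Shut the seed drawer and drop its cam latch

## Robot

A 7-joint arm with a two-finger parallel gripper is mounted at the origin on the work surface. World frame = base frame: x ahead of the robot, y to its left, z up, the work surface at z = 0. Lengths are in m, angles in rad, forces in N, time in s.
With the tool pointing down it reaches from about 0.4 to 0.85 m from the base axis. Payload 10.4 kg.
Tool frame: the origin (TCP) lies on the front face of the gripper's body, between the roots of the fingers; the fingertips stand 70 mm ahead of it and the grasp point (between the pads) lies 51 mm ahead of it (grasp_offset is the distance from the TCP to the grasp point, in m); z points along the fingers, y is the direction in which the jaws open and shut (so a half turn about z gives the same grasp; the last joint's range is limited). The gripper opens to 87 mm and grips with 3 to 60 N. Pads are 19 mm wide; open, the fingers measure 117 mm over their backs; the gripper's body (75 mm by 190 mm) begins 51 mm behind the grasp point.
Start: joints at [-1.135, 0.332, -0.065, 1.46, 0.022, 1.35, -0.088], TCP at [0.277, 0.56, 0.292] pointing down, gripper open.
Joint ranges: [-2.6, 2.6], [-0.5, 2.12], [-1.47, 1.34], [0.16, 2.42], [-1.27, 4.41], [0.06, 2.06], [-2.6, 2.6]. Speed limits (rad/s): [2.22, 2.22, 2.79, 2.79, 3.14, 3.14, 3.14].

## Interface

Orientations are given as a unit quaternion [x, y, z, w].
In Python, from bench import * gives the robot as it stands. The module is installed in compiled form; this text tells all that it offers.
- The arm moves only by the tool arm_command, never from a script. Its argument "commands" is a list of rows, each a list of 3 entries, a list of its own where there are three numbers: the opening in per cent of the stroke, from 0 (shut) to 100 (fully open), then the shift along the tool's x, y, z in m, then the turn, a rotation vector about the tool's x, y, z in rad. A call has exactly 10 rows; each row is the pose to reach, as a shift and turn from the pose commanded when the call began, along the tool's axes at that moment; what a row does not reach only later rows make up. A row lasts 1/12 s, in which the tool goes at most 41.7 mm and 7.16 degrees, less where a joint would pass 70% of its speed; a pose out of reach is approached as far as the arm can. A call with a gripper value outside its range is refused whole. The fingers move at their own pace and stop on an object; "squeeze" is the grip in N (left out, the last holds). Time passes only in rows, so rows that repeat a pose let the fingers close, or fill a call up. It gives the time, the measured TCP pose, the force and the opening at its end, in the units of the state.
- read_state(): the state, without advancing time (a new reading comes with each control period).
- camera(name): name is "scene" or "top" or "wrist"; returns a dict with "pixels" (400x640x3 uint8, red, green, blue), "fx", "fy", "cx", "cy" (pixels), "dist_coeffs" ([k1, k2, p1, p2, k3] as OpenCV has them; the pictures are not rectified), "rvec" (rotation vector, rad) and "tvec" (3), from world to camera coordinates, as OpenCV has them; the wrist camera has in their place "mount" (4x4, takes a point from camera to tool coordinates, whose origin is the TCP and whose axes are the flange's). Camera axes: x right, y down, z forward; pixel columns grow to the right and rows downward; lengths in m; the calibration is good to about 2 mm. A picture is of the moment at which its call begins: read the wrist's pose just before it. There is no depth.
- close_job(): hands the job in, once; it reports no verdict.
The state is a dict: "time": time; "joint_positions": joint angles; "joint_vel": joint speeds; "joint_torque": joint torques, N m; "ee_pos": TCP position; "eef_rot": TCP orientation; "ft_force": force on the tool from outside, world axes, zero at the start; "torque": the same for the moment, N m; "width": finger opening in m.
Only numpy, scipy, OpenCV 4.12 (cv2) and the standard library are available. Lean on these libraries where they do the work, as an engineer would, in place of code of your own. Each camera call takes 0.05 s, during which the arm holds its last target.

## Task

One of the two small plywood drawer cases has its drawer standing open. Push that drawer fully home, then turn the latch handle on top of the same case a quarter turn anticlockwise, up over its cam, until it drops into the low notch, and let go. Leave the other case, its latch and the glass cloche as they are.

Things in the scene. Friction and masses are not known exactly. Their poses are not given: they have to be found in the camera images.
- open_case: Plywood drawer case whose drawer is open: fixed to the bench, 140 mm deep, 150 mm wide, 100 mm high; origin at the centre of its underside, x pointing away from its drawer front (into the case), y left, z up. An identical case with its drawer shut stands beside it; which is left and which right varies.
- open_drawer (a joint): Drawer of that case, on metal runners; 0 = fully home at its stop, grows as it comes out towards the robot (starts 0.04 to 0.075). It takes about 2 N to push and stays where it is left.
- open_drawer_front (a point): Point on the outer face of the open drawer's upright front panel, mid-width, 80 mm above the bench. Panel 150 mm wide, 12 mm thick, top edge 106 mm above the bench. x is level, into the case (the way it shuts), y left, z up. A round pull, 22 mm across, sticks 20 mm out at mid-width, 29 to 51 mm above the bench; above it the panel is clear.
- open_latch (a joint): Latch handle on top of that case, on an upright pivot. 0 = unlatched (starts 0 to 0.12), grows anticlockwise from above to a stop at 1.57. From 0.2 to 0.7 the handle rises 8 mm on its cam to a crest (0.7 to 1.0), then falls 20 mm into the low notch, where it rests at 1.46 to 1.57, 12 mm below its start. A spring holds it down; it takes 2 to 4 N at the knob; past the crest it falls on by itself.
- open_latch_knob (a point): Centre of the upright round wooden knob, 20 mm across, 42 mm tall, at the end of that handle; the steel arm (14 mm wide, 10 mm thick) lies right under it. 155 mm above the bench at joint 0 (knob 134 to 176), 143 mm in the notch. x is level, from pivot to knob; the pivot is 80 mm away along -x. Unlatched the arm points back and right at 45 degrees, latched back and left.
- shut_drawer (a joint): Drawer of the other, identical case; shut (0). To be left alone.
- shut_latch (a joint): Latch handle of the other case, unlatched (0 to 0.12). To be left alone.
- cloche: Loose glass cloche bell, 136 mm across, 189 mm tall with its knob, origin at the centre of its underside, on the right of the cases. To be left standing where it is. A square slate grey pot, an empty plastic crate and a hand weeder also lie about on the bench.
Not all that is in view belongs to the job. Leave any turquoise look-alike of the cloche alone. Leave any blue look-alike of the open_case alone.

How it is judged:
By the outcome, as a careful person would: the job done as asked, in the order asked, and still so for the second after the job is handed in, with the robot touching nothing.
It also fails if it takes over 43 s, if anything falls off the work surface, if the arm or the gripper's body presses on something with over 40 N, if the wrist force passes 120 N, or if a joint passes its speed limit or range.

## Working session

There is one attempt and no reset: what is moved stays moved. The work goes in short steps, Python scripts to look and compute and a tool call to move; the robot and the scene stay as the last step left them, time stands still between calls to the robot, and variables do not carry over. Pictures are saved under pics/ and viewed, and the job is handed in when it is done.

Besides the shell and the picture viewer there is one more tool, called after "Emit:" as name(argument=value, ...), one argument or row to a line, values as JSON. arm_command: Moves the arm, as the interface text tells. Its arguments: {"type":"object","properties":{"commands":{"type":"array","items":{"type":"array"}},"squeeze":{"type":"number"}},"required":["commands"]}

```bash
mkdir -p pics
cat > h.py <<'E'
from bench import *
import numpy as np, cv2
from scipy.spatial.transform import Rotation as R
def snap(n,f):
    c=camera(n); cv2.imwrite('pics/'+f,c['pixels'][:,:,::-1]); 
    np.save('pics/'+f[:-4]+'.npy',{k:v for k,v in c.items()},allow_pickle=True); return c
def load(f): return np.load('pics/'+f+'.npy',allow_pickle=True).item()
def ray(c,u,v):
    K=np.array([[c['fx'],0,c['cx']],[0,c['fy'],c['cy']],[0,0,1]])
    p=cv2.undistortPoints(np.array([[[u,v]]],float),K,np.array(c['dist_coeffs']))[0,0]
    d=np.array([p[0],p[1],1]); Rm=cv2.Rodrigues(np.array(c['rvec'],float))[0]
    return -Rm.T@np.array(c['tvec']), Rm.T@d
def onz(c,u,v,z):
    o,d=ray(c,u,v); return o+d*(z-o[2])/d[2]
def proj(c,P):
    K=np.array([[c['fx'],0,c['cx']],[0,c['fy'],c['cy']],[0,0,1]])
    return cv2.projectPoints(np.array([P],float),np.array(c['rvec'],float),np.array(c['tvec'],float),K,np.array(c['dist_coeffs']))[0][0,0]
E
python3 - <<'E'
from h import *
print(read_state())
snap('scene','s0.png');snap('top','t0.png')
E
```

```text
{'time': 0.0, 'joint_positions': array([-1.13461998,  0.33285837, -0.06470299,  1.46094992,  0.02160113,
        1.34993437, -0.08849222]), 'joint_vel': array([ 0.00134991, -0.00027847,  0.00011623, -0.00128125, -0.00050327,
       -0.00052964,  0.00010283]), 'joint_torque': array([-6.92436060e-04, -6.23263621e+01,  2.39085773e-02, -3.89898169e+01,
       -6.14934135e-02,  3.97910632e-02,  1.29308578e-04]), 'ee_pos': array([0.27664899, 0.5601    , 0.29145822]), 'eef_rot': array([ 2.27366114e-01,  9.73809079e-01, -7.15273856e-04, -1.31145765e-04]), 'ft_force': array([-0.02847096,  0.03414189, -0.38522133]), 'torque': array([ 0.03914415, -0.01057147,  0.03262444]), 'width': 0.08678979372942497}
```

View pics/s0.png

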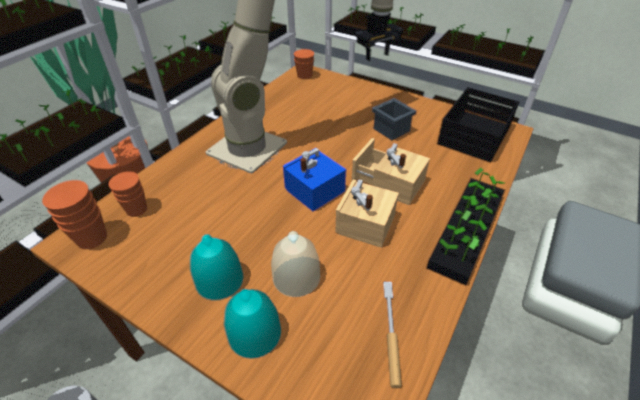

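View pics/t0.png

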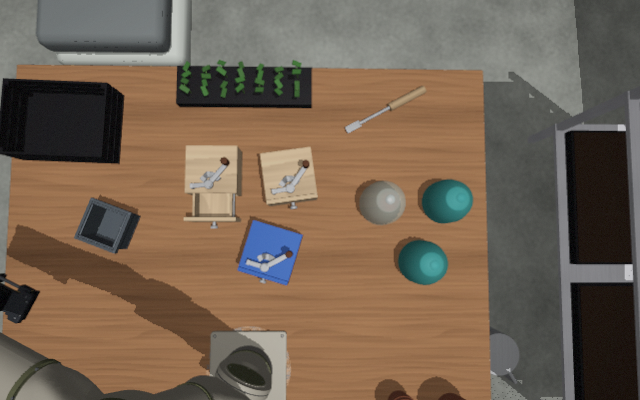

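Three cases appear in the top view. The left plywood one at (212,175) has its drawer out with the front at y≈218. The right plywood one at (288,175) is shut, and the blue look-alike is at (270,250). The left plywood case fits the description, so I'll confirm it in a crop.

Run:
```python
from h import *
a=cv2.imread('pics/t0.png')[130:240,160:330]; b=cv2.imread('pics/s0.png')[130:250,320:450]
a=cv2.resize(a,None,fx=4.6,fy=4.6,interpolation=cv2.INTER_CUBIC); cv2.imwrite('pics/ca.png',a)
b=cv2.resize(b,None,fx=4.6,fy=4.6,interpolation=cv2.INTER_CUBIC); cv2.imwrite('pics/cb.png',b)
c=load('t0')
print(ray(c,320,200)[0])
for n,u,v,z in [('panelL',184,219,.106),('panelR',238,219,.106),('caseBL',185,146,.1),('caseBR',239,146,.1),('caseFR',238,192,.1),('caseFL',185,192,.1),('knob',225,161,.176)]: print(n,onz(c,u,v,z).round(4))
```

```text
[ 0.40846798 -0.18902216  1.39691192]
panelL [0.4539 0.1762 0.106 ]
panelR [0.4544 0.0212 0.106 ]
caseBL [0.6681 0.1804 0.1   ]
caseBR [0.6692 0.0228 0.1   ]
caseFR [0.5333 0.0235 0.1   ]
caseFL [0.5326 0.177  0.1   ]
knob [0.6118 0.0481 0.176 ]
```

View pics/ca.png

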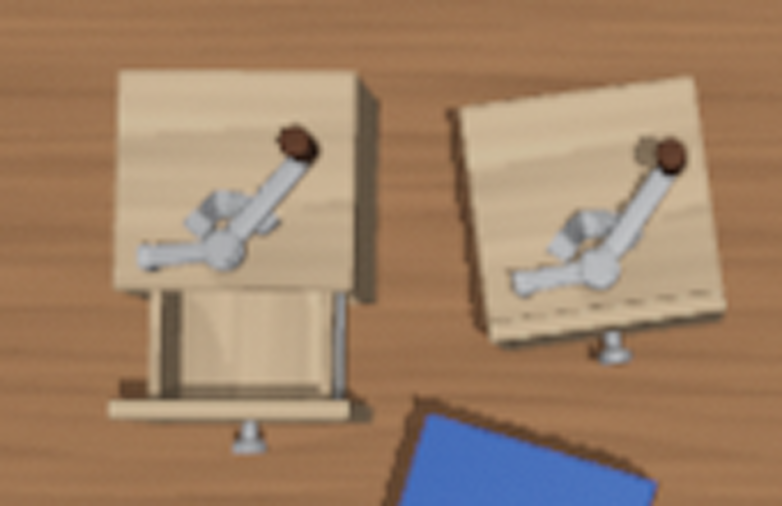

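View pics/cb.png

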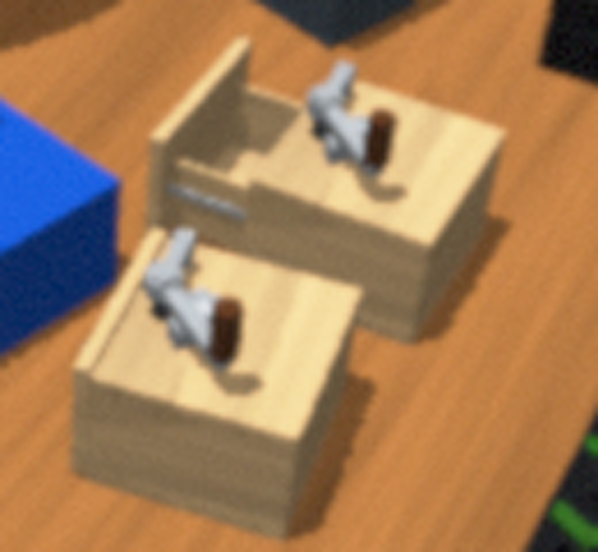

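Run:
```python
from h import *
c=load('t0'); s=load('s0')
f=lambda x,y,z:onz(c,160+(x+.5)/4.6-.5,130+(y+.5)/4.6-.5,z).round(4)
for n,x,y,z in [('pL outer',109,419,.106),('pR outer',350,419,.106),('BL',119,72,.1),('BR',357,72,.1),('FR',354,290,.1),('FL',115,289,.1),('pivot',225,251,.13),('pull tip',248,450,.04)]: print(n,f(x,y,z))
# knob top/bottom: dark red mask in both views
def mask(cam,roi):
    im=cam['pixels'].astype(int); r,g,b=im[...,0],im[...,1],im[...,2]
    m=((r-g>20)&(r<120)&(g<70)).astype(np.uint8); mm=np.zeros_like(m); x0,y0,x1,y1=roi; mm[y0:y1,x0:x1]=m[y0:y1,x0:x1]
    n,l,st,ce=cv2.connectedComponentsWithStats(mm)
    i=1+np.argmax(st[1:,4]); return st[i],ce[i]
kt=mask(c,(215,150,235,170)); ks=mask(s,(385,140,412,175)); print(kt,ks)
o1,d1=ray(c,*kt[1]); o2,d2=ray(s,*ks[1])
A=np.stack([d1,-d2],1); t=np.linalg.lstsq(A,o2-o1,rcond=None)[0]
p,q=o1+d1*t[0],o2+d2*t[1]; print('knob',p,q,'gap',np.linalg.norm(p-q))
# shut knob
kt=mask(c,(295,155,315,172)); ks=mask(s,(355,190,378,215)); print(kt,ks)
print(onz(c,*kt[1],.158))
```

```text
pL outer [0.449  0.1781 0.106 ]
pR outer [0.4494 0.0278 0.106 ]
BL [0.6703 0.179  0.1   ]
BR [0.6714 0.028  0.1   ]
FR [0.5314 0.0276 0.1   ]
FL [0.5314 0.1781 0.1   ]
pivot [0.5525 0.1025 0.13  ]
pull tip [0.4309 0.1054 0.04  ]
(array([221, 158,   6,   6,  31], dtype=int32), array([223.5483871 , 160.41935484])) (array([401, 155,   4,   6,  18], dtype=int32), array([402.27777778, 157.44444444]))
knob [0.61555754 0.0547323  0.16286124] [0.61427011 0.05405634 0.16251168] gap 0.0014955171486500387
(array([303, 161,   6,   6,  31], dtype=int32), array([305.38709677, 163.38709677])) (array([367, 196,   5,  12,  35], dtype=int32), array([368.45714286, 200.68571429]))
[ 0.60943999 -0.17332828  0.158     ]
```

Confirmed: the open one is the left plywood case. Its face is 150 mm wide, its depth 140 mm, and yaw is about 0. The drawer is out by about 70 mm, and the handle measures 79 mm at a joint angle of about 0.12. Next I'll work out the first move.

```bash
cat >> h.py <<'E'
def delta(P,tilt=0,yaw=0):
    s=read_state(); R0=R.from_quat(s['eef_rot'])
    # tool x = -world x, y=+world y, z down ; tilt about world y (fingers forward), yaw about world z
    Rt=R.from_euler('z',yaw)*R.from_euler('y',-tilt)*R.from_matrix(np.array([[-1,0,0],[0,1,0],[0,0,-1.]]))
    print('shift',R0.inv().apply(np.array(P)-s['ee_pos']).round(4),'rot',(R0.inv()*Rt).as_rotvec().round(4),'zdir',Rt.apply([0,0,1]).round(3))
def st():
    s=read_state(); print(round(s['time'],2),s['ee_pos'].round(4),R.from_quat(s['eef_rot']).apply([0,0,1]).round(3),R.from_quat(s['eef_rot']).apply([0,1,0]).round(3),s['ft_force'].round(2),s['width'].round(4),s['joint_positions'].round(2))
E
python3 - <<'E'
from h import *
delta([.41,.10,.24],np.radians(10))
E
```

```text
shift [-0.3233 -0.3534  0.052 ] rot [-0.0414 -0.1717 -0.4575] zdir [ 0.174  0.    -0.985]
```

Emit:
arm_command(
  commands=[
    [0,[-0.026,-0.028,0.004],[-0.003,-0.014,-0.037]],
    [0,[-0.052,-0.057,0.008],[-0.007,-0.027,-0.073]],
    [0,[-0.078,-0.085,0.012],[-0.01,-0.041,-0.11]],
    [0,[-0.103,-0.113,0.017],[-0.013,-0.055,-0.146]],
    [0,[-0.129,-0.141,0.021],[-0.017,-0.069,-0.183]],
    [0,[-0.155,-0.17,0.025],[-0.02,-0.082,-0.22]],
    [0,[-0.181,-0.198,0.029],[-0.023,-0.096,-0.256]],
    [0,[-0.207,-0.226,0.033],[-0.027,-0.11,-0.293]],
    [0,[-0.233,-0.254,0.037],[-0.03,-0.124,-0.329]],
    [0,[-0.259,-0.283,0.042],[-0.033,-0.137,-0.366]],
  ],
)

```text
time: 0.93
ee_pos: [0.3837, 0.1902, 0.25]
eef_rot: [0.045, 0.997, 0.001, 0.07]
ft_force: [2.5, 0.3, 0.5]
width: 0.0285
```

Run:
```python
from h import *
st();delta([.41,.10,.16],np.radians(10))
```

```text
Traceback (most recent call last):
  File "h.py", line 24, in st
    s=read_state(); print(round(s['time'],2),s['ee_pos'].round(4),R.from_quat(s['eef_rot']).apply([0,0,1]).round(3),R.from_quat(s['eef_rot']).apply([0,1,0]).round(3),s['ft_force'].round(2),s['width'].round(4),s['joint_positions'].round(2))
                                                                                                                                                                                             ^^^^^^^^^^^^^^^^
AttributeError: 'float' object has no attribute 'round'
```

```bash
sed -i "s/s\['width'\].round(4)/round(s['width'],4)/" h.py
python3 - <<'E'
from h import *
st();delta([.41,.10,.16],np.radians(10))
E
```

```text
0.93 [0.3837 0.1902 0.25  ] [ 0.14  -0.005 -0.99 ] [0.09  0.996 0.008] [2.46 0.29 0.47] 0.0285 [-0.8  -0.16  0.16  2.09  0.13  1.11  0.79]
shift [-0.0214 -0.0881  0.0933] rot [-0.0067 -0.0335 -0.0897] zdir [ 0.174  0.    -0.985]
```

Emit:
arm_command(
  commands=[
    [0,[-0.003,-0.011,0.012],[-0.001,-0.004,-0.011]],
    [0,[-0.005,-0.022,0.023],[-0.002,-0.008,-0.022]],
    [0,[-0.008,-0.033,0.035],[-0.003,-0.012,-0.033]],
    [0,[-0.011,-0.044,0.046],[-0.003,-0.017,-0.045]],
    [0,[-0.013,-0.055,0.058],[-0.004,-0.021,-0.056]],
    [0,[-0.016,-0.066,0.07],[-0.005,-0.025,-0.067]],
    [0,[-0.019,-0.077,0.082],[-0.006,-0.029,-0.079]],
    [0,[-0.021,-0.088,0.093],[-0.007,-0.033,-0.09]],
    [0,[-0.021,-0.088,0.093],[-0.007,-0.033,-0.09]],
    [0,[-0.021,-0.088,0.093],[-0.007,-0.033,-0.09]],
  ],
)

```text
time: 1.77
ee_pos: [0.4089, 0.1017, 0.1602]
eef_rot: [0.002, 0.996, -0.0, 0.086]
ft_force: [0.5, -0.2, 0.6]
width: 0.0005
```

Run:
```python
from h import *
st();delta([.49,.102,.16],np.radians(10))
snap('scene','s1.png')
a=cv2.imread('pics/s1.png')[80:260,280:460]
cv2.imwrite('pics/s1c.png',cv2.resize(a,None,fx=3.3,fy=3.3,interpolation=cv2.INTER_CUBIC))
```

```text
1.77 [0.4089 0.1017 0.1602] [ 0.171 -0.001 -0.985] [ 0.003  1.    -0.   ] [ 0.5  -0.23  0.57] 0.0005 [-0.72 -0.11  0.31  2.25  0.14  0.85  1.08]
shift [-0.0799  0.0006  0.0141] rot [-0.0006 -0.0025 -0.0031] zdir [ 0.174  0.    -0.985]
```

View pics/s1c.png

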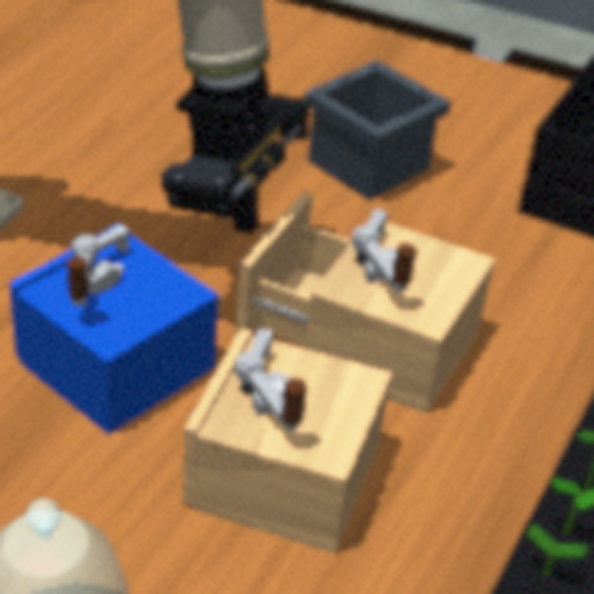

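The closed fingers stand just in front of the open panel, in line with its middle and above the pull. Now I'll push.

Emit:
arm_command(
  commands=[
    [0,[-0.006,0,0.001],[0,0,0]],
    [0,[-0.012,0,0.002],[0,0,0]],
    [0,[-0.018,0,0.003],[0,0,0]],
    [0,[-0.024,0,0.004],[0,0,0]],
    [0,[-0.03,0,0.005],[0,0,0]],
    [0,[-0.036,0,0.006],[0,0,0]],
    [0,[-0.042,0,0.007],[0,0,0]],
    [0,[-0.048,0,0.008],[0,0,0]],
    [0,[-0.054,0,0.009],[0,0,0]],
    [0,[-0.06,0,0.01],[0,0,0]],
  ],
)

```text
time: 2.65
ee_pos: [0.4706, 0.1018, 0.1608]
eef_rot: [0.001, 0.996, 0.0, 0.086]
ft_force: [-1.5, 1.1, -0.1]
width: 0.0008
```

Run:
```python
from h import *
st()
```

```text
2.65 [0.4706 0.1018 0.1608] [ 0.172 -0.    -0.985] [0.002 1.    0.   ] [-1.46  1.1  -0.06] 0.0008 [-0.7   0.03  0.36  2.12  0.06  0.83  1.2 ]
```

Contact reads about 1.5 N, and I expect the stop about 25 to 30 mm further on. I'll go slowly.

Emit:
arm_command(
  commands=[
    [0,[-0.003,0,0.0005],[0,0,0]],
    [0,[-0.006,0,0.001],[0,0,0]],
    [0,[-0.009,0,0.0015],[0,0,0]],
    [0,[-0.011,0,0.002],[0,0,0]],
    [0,[-0.013,0,0.002],[0,0,0]],
    [0,[-0.015,0,0.0025],[0,0,0]],
    [0,[-0.017,0,0.003],[0,0,0]],
    [0,[-0.019,0,0.003],[0,0,0]],
    [0,[-0.021,0,0.0035],[0,0,0]],
    [0,[-0.022,0,0.004],[0,0,0]],
  ],
)

```text
time: 3.48
ee_pos: [0.4929, 0.1017, 0.1609]
eef_rot: [0.001, 0.996, 0.0, 0.087]
ft_force: [-1.8, 0.6, 0.9]
width: 0.0004
```

Emit:
arm_command(
  commands=[
    [0,[-0.001,0,0],[0,0,0]],
    [0,[-0.001,0,0],[0,0,0]],
    [0,[-0.002,0,0],[0,0,0]],
    [0,[-0.002,0,0],[0,0,0]],
    [0,[-0.003,0,0.0005],[0,0,0]],
    [0,[-0.003,0,0.0005],[0,0,0]],
    [0,[-0.004,0,0.0005],[0,0,0]],
    [0,[-0.004,0,0.0005],[0,0,0]],
    [0,[-0.004,0,0.0005],[0,0,0]],
    [0,[-0.004,0,0.0005],[0,0,0]],
  ],
)

```text
time: 4.32
ee_pos: [0.4965, 0.1018, 0.161]
eef_rot: [0.001, 0.996, 0.0, 0.087]
ft_force: [-0.3, 0.2, -0.3]
width: 0.0007
```

Emit:
arm_command(
  commands=[
    [0,[-0.001,0,0],[0,0,0]],
    [0,[-0.001,0,0],[0,0,0]],
    [0,[-0.002,0,0],[0,0,0]],
    [0,[-0.002,0,0],[0,0,0]],
    [0,[-0.003,0,0.0005],[0,0,0]],
    [0,[-0.003,0,0.0005],[0,0,0]],
    [0,[-0.004,0,0.0005],[0,0,0]],
    [0,[-0.004,0,0.0005],[0,0,0]],
    [0,[-0.005,0,0.0005],[0,0,0]],
    [0,[-0.005,0,0.0005],[0,0,0]],
  ],
)

```text
time: 5.15
ee_pos: [0.4984, 0.1018, 0.1604]
eef_rot: [0.001, 0.997, -0.0, 0.083]
ft_force: [-23.9, -1.1, 16.5]
width: 0.0003
```

Run:
```python
from h import *
st()
for n in('scene','top'): snap(n,n[0]+'2.png')
a=cv2.imread('pics/s2.png')[110:230,320:450]
cv2.imwrite('pics/s2c.png',cv2.resize(a,None,fx=4.6,fy=4.6,interpolation=cv2.INTER_CUBIC))
```

```text
5.15 [0.4984 0.1018 0.1604] [ 0.164 -0.001 -0.986] [ 0.001  1.    -0.   ] [-23.89  -1.05  16.53] 0.0003 [-0.68  0.1   0.38  2.05  0.02  0.84  1.25]
```

View pics/s2c.png

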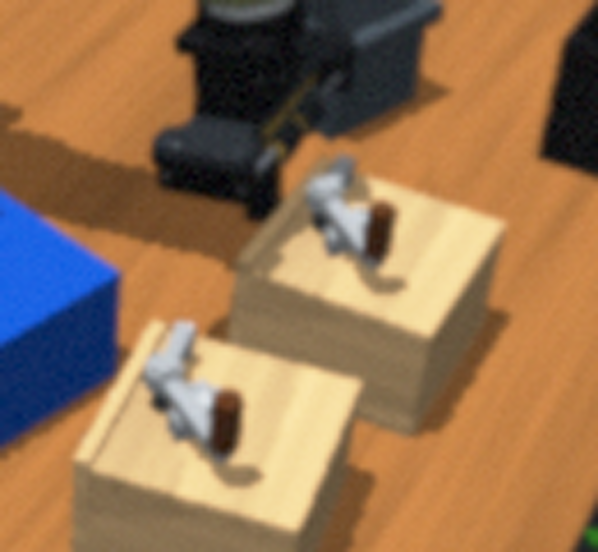

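The drawer is home: the force jumped to 24 N at the stop, and the front now sits flush like the other case. I'll back off and rise.

Emit:
arm_command(
  commands=[
    [0,[0.005,0,0],[0,0,0]],
    [0,[0.014,0,-0.002],[0,0,0]],
    [0,[0.025,0,-0.004],[0,0,0]],
    [0,[0.035,0,-0.006],[0,0,0]],
    [0,[0.035,0,-0.025],[0,0.03,0]],
    [0,[0.035,0,-0.045],[0,0.06,0]],
    [0,[0.035,0,-0.065],[0,0.09,0]],
    [0,[0.03,0,-0.085],[0,0.12,0]],
    [0,[0.025,0,-0.1],[0,0.15,0]],
    [0,[0.02,0,-0.11],[0,0.174,0]],
  ],
)

```text
time: 6.08
ee_pos: [0.4632, 0.1019, 0.2685]
eef_rot: [0.001, 1.0, 0.001, 0.0]
ft_force: [0.0, -0.1, -0.3]
width: 0.0004
```

Run:
```python
from h import *
st();delta([.616,.002,.262])
```

```text
6.08 [0.4632 0.1019 0.2685] [ 0.001  0.002 -1.   ] [0.002 1.    0.002] [ 0.04 -0.1  -0.33] 0.0004 [-0.69 -0.    0.38  1.9  -0.    1.25  1.26]
shift [-0.153  -0.0997  0.0064] rot [ 0.0017  0.0008 -0.0016] zdir [ 0.  0. -1.]
```

Emit:
arm_command(
  commands=[
    [0,[-0.008,-0.012,0],[0,0,0]],
    [0,[-0.025,-0.03,0],[0,0,0]],
    [0,[-0.043,-0.048,0],[0,0,0]],
    [0,[-0.063,-0.066,0],[0,0,0]],
    [0,[-0.083,-0.083,0],[0,0,0]],
    [0,[-0.103,-0.097,0.002],[0,0,0]],
    [0,[-0.123,-0.1,0.004],[0,0,0]],
    [0,[-0.14,-0.1,0.006],[0,0,0]],
    [0,[-0.153,-0.1,0.006],[0,0,0]],
    [0,[-0.153,-0.1,0.006],[0,0,0]],
  ],
)

```text
time: 6.92
ee_pos: [0.617, 0.0017, 0.2597]
eef_rot: [0.001, 1.0, -0.0, -0.0]
ft_force: [-0.5, -0.3, -0.5]
width: 0.0009
```

Emit:
arm_command(
  commands=[
    [0,[0,0,0.005],[0,0,0]],
    [0,[0,0,0.01],[0,0,0]],
    [0,[0,0,0.016],[0,0,0]],
    [0,[0,0,0.022],[0,0,0]],
    [0,[0,0,0.028],[0,0,0]],
    [0,[0,0,0.034],[0,0,0]],
    [0,[0,0,0.04],[0,0,0]],
    [0,[0,0,0.042],[0,0,0]],
    [0,[0,0,0.042],[0,0,0]],
    [0,[0,0,0.042],[0,0,0]],
  ],
)

```text
time: 7.75
ee_pos: [0.6157, 0.0015, 0.2181]
eef_rot: [0.001, 1.0, 0.0, -0.0]
ft_force: [0.3, -0.0, -0.2]
width: 0.0002
```

Run:
```python
from h import *
st()
snap('scene','s3.png')
a=cv2.imread('pics/s3.png')[100:230,320:450]
cv2.imwrite('pics/s3c.png',cv2.resize(a,None,fx=4.6,fy=4.6,interpolation=cv2.INTER_CUBIC))
```

```text
7.75 [0.6157 0.0015 0.2181] [-0.001  0.    -1.   ] [0.002 1.    0.   ] [ 0.33 -0.02 -0.21] 0.0002 [-0.47  0.39  0.5   1.61 -0.2   1.2   1.64]
```

View pics/s3c.png

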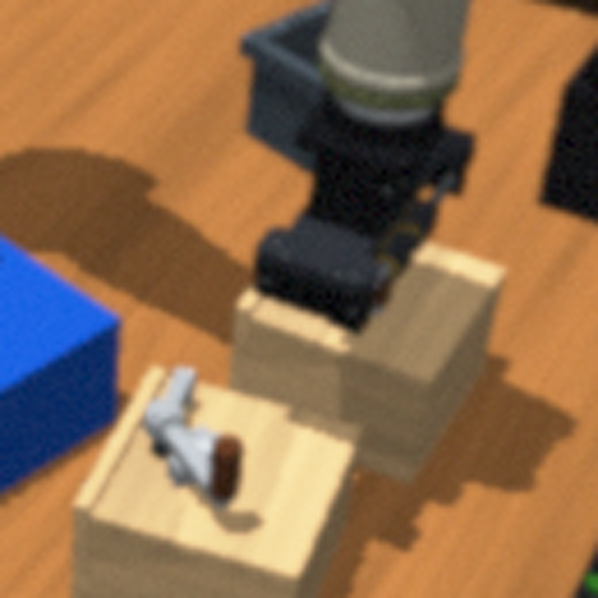

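The closed fingers are at knob height, to the right of the knob, with the tip at z≈0.148. I'll sweep along the arc.

Emit:
arm_command(
  commands=[
    [0,[0,0.01,-0.002],[0,0,0]],
    [0,[0,0.02,-0.002],[0,0,0]],
    [0,[0,0.026,-0.002],[0,0,0]],
    [0,[-0.003,0.031,-0.002],[0,0,0]],
    [0,[-0.006,0.036,-0.002],[0,0,0]],
    [0,[-0.009,0.042,-0.002],[0,0,0]],
    [0,[-0.012,0.048,-0.002],[0,0,0]],
    [0,[-0.014,0.055,-0.002],[0,0,0]],
    [0,[-0.0155,0.062,-0.002],[0,0,0]],
    [0,[-0.0155,0.062,-0.002],[0,0,0]],
  ],
)

```text
time: 8.63
ee_pos: [0.6328, 0.0606, 0.2212]
eef_rot: [0.002, 1.0, -0.002, 0.001]
ft_force: [2.0, -8.9, 6.9]
width: 0.0004
```

Run:
```python
from h import *
st()
snap('scene','s4.png');snap('top','t4.png')
a=cv2.imread('pics/s4.png')[100:230,320:450];b=cv2.imread('pics/t4.png')[110:240,160:330]
cv2.imwrite('pics/s4c.png',np.hstack([cv2.resize(a,(390,390),interpolation=cv2.INTER_CUBIC),cv2.resize(b,(400,390),interpolation=cv2.INTER_CUBIC)]))
```

```text
8.63 [0.6328 0.0606 0.2212] [ 0.002 -0.004 -1.   ] [ 0.005  1.    -0.004] [ 2.   -8.94  6.87] 0.0004 [-0.53  0.42  0.48  1.55 -0.2   1.22  1.54]
```

View pics/s4c.png

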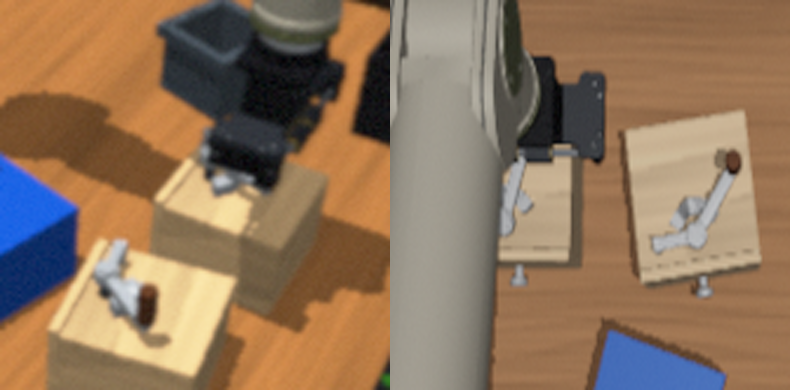

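The knob is moving with the fingers and the handle is at about -10°, climbing the cam with 9 N sideways. I'll continue over the crest.

Emit:
arm_command(
  commands=[
    [0,[-0.0005,0.007,0],[0,0,0]],
    [0,[-0.001,0.014,0],[0,0,0]],
    [0,[-0.001,0.021,0],[0,0,0]],
    [0,[0,0.028,0],[0,0,0]],
    [0,[0.0015,0.035,0],[0,0,0]],
    [0,[0.0035,0.0415,0],[0,0,0]],
    [0,[0.006,0.048,0],[0,0,0]],
    [0,[0.0095,0.054,0],[0,0,0]],
    [0,[0.013,0.06,0],[0,0,0]],
    [0,[0.013,0.06,0],[0,0,0]],
  ],
)

```text
time: 9.57
ee_pos: [0.6174, 0.1259, 0.2198]
eef_rot: [-0.0, 1.0, 0.001, -0.001]
ft_force: [-0.1, 0.5, -0.4]
width: 0.0007
```

Run:
```python
from h import *
st()
snap('scene','s5.png');snap('top','t5.png')
a=cv2.imread('pics/s5.png')[100:230,320:450];b=cv2.imread('pics/t5.png')[110:240,160:330]
cv2.imwrite('pics/s5c.png',np.hstack([cv2.resize(a,(390,390),interpolation=cv2.INTER_CUBIC),cv2.resize(b,(400,390),interpolation=cv2.INTER_CUBIC)]))
```

```text
9.57 [0.6174 0.1259 0.2198] [-0.002  0.001 -1.   ] [-0.001  1.     0.001] [-0.08  0.5  -0.42] 0.0007 [-0.62  0.41  0.46  1.56 -0.19  1.21  1.44]
```

View pics/s5c.png

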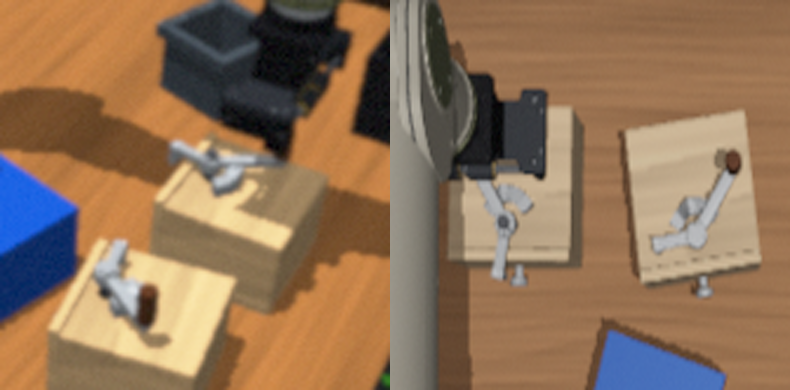

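The crest is passed and the handle has run on ahead, with zero force on the fingers. I'll retreat right and up, then check the handle.

Emit:
arm_command(
  commands=[
    [0,[0,-0.01,0],[0,0,0]],
    [0,[0,-0.02,0],[0,0,0]],
    [0,[0,-0.025,-0.01],[0,0,0]],
    [0,[0,-0.025,-0.03],[0,0,0]],
    [0,[0,-0.025,-0.055],[0,0,0]],
    [0,[0.01,-0.04,-0.08],[0,0,0]],
    [0,[0.03,-0.06,-0.1],[0,0,0]],
    [0,[0.06,-0.08,-0.11],[0,0,0]],
    [0,[0.09,-0.1,-0.12],[0,0,0]],
    [0,[0.12,-0.12,-0.12],[0,0,0]],
  ],
)

```text
time: 10.5
ee_pos: [0.4975, 0.0013, 0.3426]
eef_rot: [0.002, 1.0, 0.001, 0.001]
ft_force: [0.5, -1.1, 1.0]
width: 0.0003
```

Emit:
arm_command(
  commands=[
    [0,[0.01,-0.025,0],[0,0,0]],
    [0,[0.02,-0.05,0],[0,0,0]],
    [0,[0.03,-0.075,0],[0,0,0]],
    [0,[0.03,-0.1,0],[0,0,0]],
    [0,[0.03,-0.125,0],[0,0,0]],
    [0,[0.03,-0.15,0],[0,0,0]],
    [0,[0.03,-0.175,0],[0,0,0]],
    [0,[0.03,-0.2,0],[0,0,0]],
    [0,[0.03,-0.2,0],[0,0,0]],
    [0,[0.03,-0.2,0],[0,0,0]],
  ],
)

```text
time: 11.33
ee_pos: [0.467, -0.1986, 0.3408]
eef_rot: [0.003, 1.0, 0.0, -0.0]
ft_force: [-0.1, 0.9, -0.2]
width: 0.0005
```

Run:
```python
from h import *
st()
s=snap('scene','s6.png');c=snap('top','t6.png')
a=cv2.imread('pics/s6.png')[100:230,320:450];b=cv2.imread('pics/t6.png')[110:240,160:330]
cv2.imwrite('pics/s6c.png',np.hstack([cv2.resize(a,(390,390),interpolation=cv2.INTER_CUBIC),cv2.resize(b,(400,390),interpolation=cv2.INTER_CUBIC)]))
def mask(cam,roi):
    im=cam['pixels'].astype(int); r,g,b=im[...,0],im[...,1],im[...,2]
    m=((r-g>20)&(r<120)&(g<70)).astype(np.uint8); mm=np.zeros_like(m); x0,y0,x1,y1=roi; mm[y0:y1,x0:x1]=m[y0:y1,x0:x1]
    n,l,st,ce=cv2.connectedComponentsWithStats(mm)
    print(st[1:]); i=1+np.argmax(st[1:,4]); return ce[i]
kt=mask(c,(180,145,240,195)); ks=mask(s,(380,120,432,180));print(kt,ks)
o1,d1=ray(c,*kt); o2,d2=ray(s,*ks)
t=np.linalg.lstsq(np.stack([d1,-d2],1),o2-o1,rcond=None)[0]
p,q=o1+d1*t[0],o2+d2*t[1]; print('knob',p,q,np.degrees(np.arctan2(p[1]-.1025,p[0]-.5525)),proj(s,[.609,.159,.143]),proj(c,[.609,.159,.150]))
```

```text
11.33 [ 0.467  -0.1986  0.3408] [-0.  0. -1.] [0.006 1.    0.   ] [-0.09  0.91 -0.18] 0.0005 [-0.41  0.03  0.74  1.72 -0.02  1.4   1.9 ]
[[185 158   6   7  31]]
[[403 128   8   8  11]
 [396 136   6   3   8]
 [393 139   1   1   1]
 [411 142   6  10  45]]
[187.61290323 160.61290323] [413.53333333 146.4       ]
knob [0.61793986 0.16014874 0.14151473] [0.61444195 0.15837301 0.14043719] 41.378189495300475 [412.21563899 145.19679878] [187.11221081 163.260849  ]
```

View pics/s6c.png

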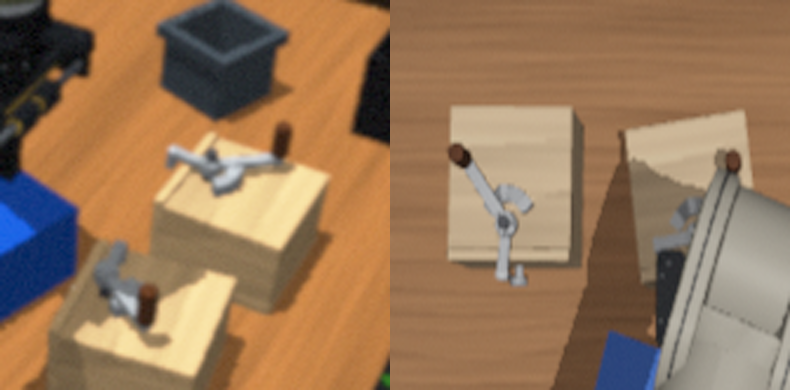

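View pics/t6.png

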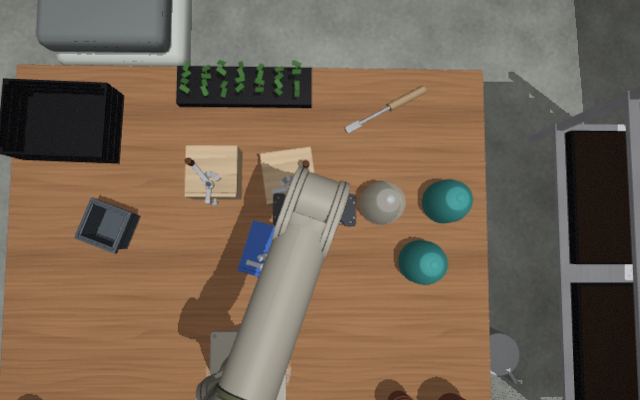

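Run:
```python
from h import *
c=load('t6')
for dz in(0,.01,.02):
    p0=onz(c,223.548,160.419,.155+dz); p1=onz(c,187.613,160.613,.143+dz)
    d=np.linalg.norm((p1-p0)[:2]); m=(p0+p1)[:2]/2; h=np.sqrt(.08**2-d*d/4); n=(p1-p0)[:2]/d; piv=m+h*np.array([-n[1],n[0]])*(1 if -n[1]<0 else -1)
    print(p0.round(4),p1.round(4),'delta',2*np.arcsin(d/.16),'piv',piv, [np.arctan2(*(p[:2]-piv)[::-1])+.785 for p in(p0,p1)])
# arm line now
print(onz(c,160+(504-390+.5)*170/400-.5,110+(222+.5)/3-.5,.125))
b=cv2.imread('pics/t6.png')[140:215,175:250]; cv2.imwrite('pics/t6c.png',cv2.resize(b,None,fx=8,fy=8,interpolation=cv2.INTER_CUBIC))
```

```text
[0.6169 0.0563 0.155 ] [0.6177 0.1597 0.143 ] delta 1.4061783300745392 piv [0.55625877 0.10849095] [np.float64(0.07404241140656775), np.float64(1.4802207414811073)]
[0.6152 0.0543 0.165 ] [0.616 0.157 0.153] delta 1.3930078003662536 piv [0.5542462  0.10612483] [np.float64(0.08047267207458941), np.float64(1.473480472440844)]
[0.6135 0.0523 0.175 ] [0.6144 0.1542 0.163 ] delta 1.379909452381373 piv [0.55223813 0.10375893] [np.float64(0.0868643883501431), np.float64(1.4667738407315167)]
[0.55447863 0.10473667 0.125     ]
```

View pics/t6c.png

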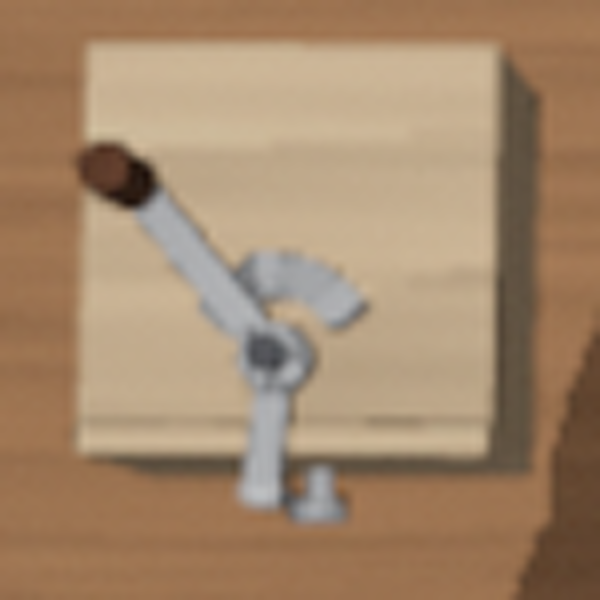

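The camera puts the joint at about 1.47, with the knob at z≈0.141. That's in the notch but near its 1.46 edge. There is plenty of time, so I'll nudge it gently towards the stop for margin.

Run:
```python
from h import *
delta([.612,.10,.30]);delta([.612,.10,.215])
```

```text
shift [-0.1436  0.2965  0.0407] rot [ 0.0009 -0.0004 -0.0022] zdir [ 0.  0. -1.]
shift [-0.1437  0.2964  0.1257] rot [ 0.0009 -0.0004 -0.0022] zdir [ 0.  0. -1.]
```

Emit:
arm_command(
  commands=[
    [0,[-0.01,0.03,0],[0,0,0]],
    [0,[-0.025,0.06,0],[0,0,0]],
    [0,[-0.045,0.09,0],[0,0,0]],
    [0,[-0.065,0.12,0],[0,0,0]],
    [0,[-0.085,0.15,0],[0,0,0]],
    [0,[-0.1,0.18,0],[0,0,0]],
    [0,[-0.115,0.21,0],[0,0,0]],
    [0,[-0.13,0.24,0],[0,0,0]],
    [0,[-0.14,0.27,0],[0,0,0]],
    [0,[-0.145,0.3,0],[0,0,0]],
  ],
)

```text
time: 12.27
ee_pos: [0.6137, 0.1063, 0.3399]
eef_rot: [0.0, 1.0, 0.0, -0.001]
ft_force: [-0.2, 0.1, -0.0]
width: 0.0005
```

Emit:
arm_command(
  commands=[
    [0,[0,0,0.01],[0,0,0]],
    [0,[0,0,0.025],[0,0,0]],
    [0,[0,0,0.045],[0,0,0]],
    [0,[0,0,0.065],[0,0,0]],
    [0,[0,0,0.085],[0,0,0]],
    [0,[0,0,0.1],[0,0,0]],
    [0,[0,0,0.112],[0,0,0]],
    [0,[0,0,0.12],[0,0,0]],
    [0,[0,0,0.124],[0,0,0]],
    [0,[0,0,0.124],[0,0,0]],
  ],
)

```text
time: 13.1
ee_pos: [0.6131, 0.1038, 0.2157]
eef_rot: [0.001, 1.0, 0.0, -0.001]
ft_force: [-0.8, -0.6, -0.0]
width: 0.0006
```

Emit:
arm_command(
  commands=[
    [0,[0,0.006,0],[0,0,0]],
    [0,[0,0.012,0],[0,0,0]],
    [0,[0,0.018,0],[0,0,0]],
    [0,[0,0.022,0],[0,0,0]],
    [0,[0,0.024,0],[0,0,0]],
    [0,[0,0.026,0],[0,0,0]],
    [0,[0.001,0.027,0],[0,0,0]],
    [0,[0.001,0.028,0],[0,0,0]],
    [0,[0.002,0.029,0],[0,0,0]],
    [0,[0.002,0.03,0],[0,0,0]],
  ],
)

```text
time: 13.93
ee_pos: [0.6113, 0.1333, 0.2162]
eef_rot: [0.001, 1.0, 0.0, -0.0]
ft_force: [0.7, -0.2, -0.2]
width: 0.0007
```

Emit:
arm_command(
  commands=[
    [0,[0,0.001,0],[0,0,0]],
    [0,[0,0.001,0],[0,0,0]],
    [0,[0.001,0.002,0],[0,0,0]],
    [0,[0.001,0.002,0],[0,0,0]],
    [0,[0.001,0.002,0],[0,0,0]],
    [0,[0.002,0.003,0],[0,0,0]],
    [0,[0.002,0.003,0],[0,0,0]],
    [0,[0.002,0.004,0],[0,0,0]],
    [0,[0.002,0.004,0],[0,0,0]],
    [0,[0.002,0.004,0],[0,0,0]],
  ],
)

```text
time: 14.77
ee_pos: [0.6093, 0.1373, 0.2161]
eef_rot: [0.001, 1.0, 0.0, -0.001]
ft_force: [-0.6, -1.5, -0.5]
width: 0.0005
```

Emit:
arm_command(
  commands=[
    [0,[0,0.001,0],[0,0,0]],
    [0,[0,0.001,0],[0,0,0]],
    [0,[0,0.001,0],[0,0,0]],
    [0,[0.001,0.002,0],[0,0,0]],
    [0,[0.001,0.002,0],[0,0,0]],
    [0,[0.001,0.002,0],[0,0,0]],
    [0,[0.001,0.003,0],[0,0,0]],
    [0,[0.001,0.003,0],[0,0,0]],
    [0,[0.001,0.003,0],[0,0,0]],
    [0,[0.001,0.003,0],[0,0,0]],
  ],
)

```text
time: 15.6
ee_pos: [0.6084, 0.1406, 0.2162]
eef_rot: [0.001, 1.0, 0.0, -0.0]
ft_force: [-1.0, -1.5, 0.0]
width: 0.0004
```

Emit:
arm_command(
  commands=[
    [0,[0,0.001,0],[0,0,0]],
    [0,[0,0.001,0],[0,0,0]],
    [0,[0,0.001,0],[0,0,0]],
    [0,[0.001,0.002,0],[0,0,0]],
    [0,[0.001,0.002,0],[0,0,0]],
    [0,[0.001,0.002,0],[0,0,0]],
    [0,[0.001,0.003,0],[0,0,0]],
    [0,[0.001,0.003,0],[0,0,0]],
    [0,[0.001,0.003,0],[0,0,0]],
    [0,[0.001,0.003,0],[0,0,0]],
  ],
)

```text
time: 16.43
ee_pos: [0.6076, 0.1427, 0.2162]
eef_rot: [0.001, 1.0, -0.0, -0.0]
ft_force: [-0.2, -5.2, -0.3]
width: 0.0007
```

The stop was felt at 5 N. Now I'll retreat and check.

Emit:
arm_command(
  commands=[
    [0,[0,-0.01,0],[0,0,0]],
    [0,[0,-0.025,0],[0,0,0]],
    [0,[0,-0.035,-0.01],[0,0,0]],
    [0,[0,-0.035,-0.035],[0,0,0]],
    [0,[0,-0.035,-0.065],[0,0,0]],
    [0,[0.01,-0.05,-0.09],[0,0,0]],
    [0,[0.03,-0.07,-0.11],[0,0,0]],
    [0,[0.06,-0.09,-0.12],[0,0,0]],
    [0,[0.09,-0.115,-0.125],[0,0,0]],
    [0,[0.12,-0.14,-0.125],[0,0,0]],
  ],
)

```text
time: 17.27
ee_pos: [0.4863, 0.0017, 0.3429]
eef_rot: [0.001, 1.0, 0.001, 0.001]
ft_force: [-0.0, -0.4, 1.2]
width: 0.0006
```

Emit:
arm_command(
  commands=[
    [0,[0.01,-0.025,0],[0,0,0]],
    [0,[0.02,-0.05,0],[0,0,0]],
    [0,[0.03,-0.075,0],[0,0,0]],
    [0,[0.04,-0.1,0],[0,0,0]],
    [0,[0.05,-0.125,0],[0,0,0]],
    [0,[0.05,-0.15,0],[0,0,0]],
    [0,[0.05,-0.175,0],[0,0,0]],
    [0,[0.05,-0.2,0],[0,0,0]],
    [0,[0.05,-0.2,0],[0,0,0]],
    [0,[0.05,-0.2,0],[0,0,0]],
  ],
)

```text
time: 18.1
ee_pos: [0.4361, -0.1982, 0.3417]
eef_rot: [0.003, 1.0, 0.001, 0.0]
ft_force: [0.2, 0.0, -0.3]
width: 0.0006
```

Run:
```python
from h import *
st()
s=snap('scene','s7.png');c=snap('top','t7.png')
im=c['pixels'].astype(int); r,g,b=im[...,0],im[...,1],im[...,2]
m=((r-g>20)&(r<120)&(g<70)).astype(np.uint8)[145:195,180:240]
n,l,sa,ce=cv2.connectedComponentsWithStats(m);k=ce[1+np.argmax(sa[1:,4])]+[180,145];print(k)
for dz in(0,.01,.02):
    p0=onz(c,223.548,160.419,.155+dz)[:2];p1=onz(c,*k,.143+dz)[:2]
    d=np.linalg.norm(p1-p0);print(p1.round(4),'delta',2*np.arcsin(d/.16))
b=cv2.imread('pics/t7.png')[130:230,165:265];a=cv2.imread('pics/s7.png')[110:230,320:440]
cv2.imwrite('pics/c7.png',np.hstack([cv2.resize(x,(390,390),interpolation=cv2.INTER_CUBIC) for x in(a,b)]))
```

```text
18.1 [ 0.4361 -0.1982  0.3417] [ 0.     0.001 -1.   ] [0.006 1.    0.001] [ 0.23  0.   -0.26] 0.0006 [-0.51 -0.08  0.82  1.79  0.06  1.41  1.86]
[185.5483871  162.41935484]
[0.6125 0.1654] delta 1.502424008736367
[0.6109 0.1626] delta 1.4878900586804542
[0.6092 0.1597] delta 1.4734527171053917
```

View pics/c7.png

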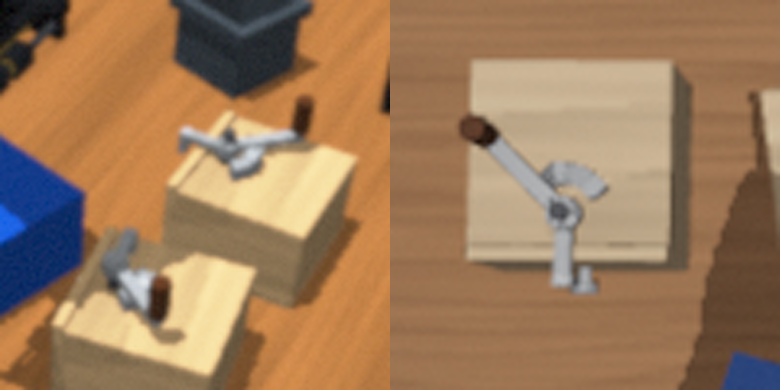

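View pics/s7.png

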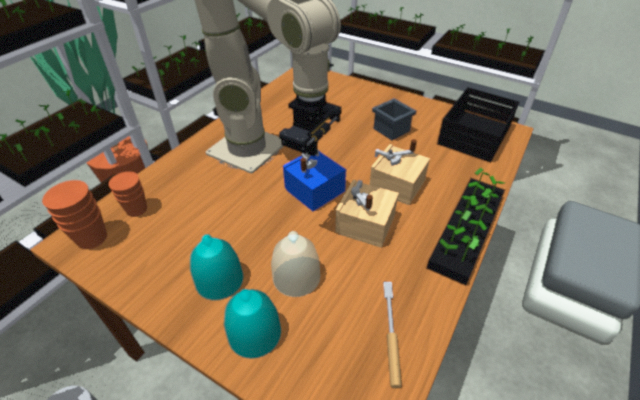

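The handle is now at about 1.57 (start angle plus 1.49), pointing back and left. The drawer front is flush, everything else is unmoved, and the gripper is clear.

Run:
```python
from h import *
print(close_job())
```

```text
the job is handed in; nothing more can be done
None
```

The drawer is fully home, the latch is in its low notch, and the job was handed in at about 18 s of the 43 s allowed.

- **Drawer:** I picked the left plywood case as the open one and pushed its drawer in with closed fingers. The force reached 24 N at the stop, and afterwards the front looked flush in both views.
- **Latch:** I swept the knob anticlockwise over the cam crest and it dropped into the notch. The first check put the joint at about 1.47 with the knob about 141 mm above the bench, close to the notch's 1.46 edge. I then nudged it to its stop at 5 N, and the last top view put it at about 1.57, within a few hundredths. I did not measure the knob height again after the nudge.
- **At the end:** the gripper was clear of everything with about zero force. The other case, its latch, the cloche and the blue and turquoise look-alikes looked undisturbed; I judged that by eye in the pictures rather than measuring it.

No check failed or disagreed.

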